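# Tip the bead case flat and slide it into its rack

### The arm

A 6-joint arm with a two-finger parallel gripper is mounted at the origin on a cart in front of the work surface, level with it; the furniture and walls round the work are solid. World frame = base frame: x ahead of the robot, y to its left, z up, the work surface at z = 0. Lengths are in m, angles in degrees, forces in N, time in s.
With the tool pointing down it reaches from about 0.25 to 0.775 m from the base axis. Payload 4 kg.
Tool frame: the origin (TCP) lies midway between the tips of the shut fingers; the grasp point (between the pads) lies 19 mm behind it; x points along the fingers, y is the direction in which the jaws open and shut, and the axes are right-handed (so a half turn about x gives the same grasp; the last joint's range is limited). The gripper opens to 94 mm and grips with 3 to 60 N. Pads are 16 mm wide; open, the fingers measure 119 mm over their backs; the gripper's body (75 mm by 177 mm) begins 78 mm behind the grasp point.
Start: joints at [68.577, 4.996, 78.535, -0, 96.463, -5.907], TCP at [0.147, 0.53, 0.206] pointing down, gripper open.
Joint ranges: [-177.83, 177.83], [-43.37, 116.18], [15.69, 146.23], [-61.86, 241.86], [9.47, 152.12], [-147.06, 147.06]. Speed limits (degrees/s): [159.86, 159.86, 180, 180, 180, 180].

### API

Orientations are given as [roll, pitch, yaw] about the fixed x, y, z axes, in that order (R = Rz(yaw) Ry(pitch) Rx(roll)).
In Python, from workcell import r gives the robot as it stands.
- The arm moves only by the tool play_rows, never from a script. Its arguments are lists of equal length, an entry for each row: "delta_pos": the shift along the tool's x, y, z in units of 25 mm (1.0 is 25 mm), a list of three; "twist": the turn about the tool's x in units of 10 degrees (1.0 is 10 degrees). In form: {"delta_pos": [[dx, dy, dz], ...], "twist": [twist, ...]}. A call has 1 to 10 rows; each row shifts and turns the commanded pose from where the row before left it, along the tool's axes as they then stand; what a row does not reach is not made up. A row lasts 1/8 s, in which the tool goes at most 62.5 mm and 10.7 degrees, less where a joint would pass 70% of its speed; a pose out of reach is approached as far as the arm can. A call is refused whole if a number of a shift passes 1 or a number of a turn 1, either way. A call with a gripper value outside its range is refused whole. "fingers" is the closure in counts, from 0 (fully open) to 255 (shut), set as the call begins (left out, the last holds). The fingers move at their own pace and stop on an object; "force" is the grip in N (left out, the last holds). Time passes only in rows, so rows that do not move let the fingers close. It gives the time, the measured TCP pose, the force and the opening at its end, in the units of the state.
- r.observe(): the state, without advancing time (a new reading comes with each control period).
- r.snapshot(name): name is "side" or "top" or "wrist"; returns a dict with "pixels" (420x560x3 uint8, blue, green, red), "fx", "fy", "cx", "cy" (pixels), "rvec" (rotation vector, rad) and "tvec" (3), from world to camera coordinates, as OpenCV has them. Camera axes: x right, y down, z forward; pixel columns grow to the right and rows downward; lengths in m; the calibration is good to about 2 mm. A picture is of the moment at which its call begins. There is no depth.
- r.job_done(): hands the job in, once; it reports no verdict.
Trained networks look in the newest picture that a camera, given by its name, has taken for a name from the list of things; names that differ only in an ending like _2 or _b are one class to them, and where a whole thing is asked for, a point or a joint stands for the part that bears it (a point fixed in the world has none). Each returns a list of dicts, best first, with "score" (0 to 1); they miss things now and then, are a little off and sometimes report something else, mostly with a low value. They report only what shows in the picture. A call takes as long as a camera call.
- r.spot_in(camera, thing): "extent" ([centre column, centre row, width, height] in pixels, round what is visible of it).
The state is a dict: "time_s": time; "joint_positions": joint angles; "qd": joint speeds; "effort": joint torques, N m; "ee_pos": TCP position; "eef_rot": TCP orientation; "force": force on the tool from outside, world axes, zero at the start; "wrist_torque": the same for the moment, N m; "width": finger opening in m.
Only numpy, scipy, OpenCV 4.12 (cv2) and the standard library are available. Lean on these libraries where they do the work, as an engineer would, in place of code of your own. Each camera call takes 0.05 s, during which the arm holds its last target. There are 200 camera calls.

### The job

The lilac bead case has been left standing on end on the cutting mat, in front of the little wooden case rack. Only pushing with the fingertips and never lifting the case, push it high on its lid so that it topples away from you and comes to rest flat on the mat, lid up and clear of the rack. Then push it along the mat into the empty bottom bay until it stops against the rack's back panel, and leave the small cases above it, the pots and the spool where they are.

Things in the scene. Friction and masses are not known exactly. Their poses are not given: they have to be found in the camera images.
- case_mid (a point): Centre of the closed lilac bead case, 163 long, 129 wide (walls 122 apart, small lip and hinge outside), 24 thick, 0.13-0.25 kg. z points out through the lid, y along the length. It starts on end: y up, lid (z) facing the robot side, centre 80 above the mat. Pushed near the top along -z it falls after about 25 mm and lies with z up, y towards the rack, this point 14 above the desk.
- mat: Thin dark cutting mat, 375 x 200 x 2, fixed to the desk, with a printed pale frame and grid. Origin: centre of its underside. x runs along its length, away from the robot to the rack end; y to the left. The case stands about 40 from its near short edge; the rack stands at its far end.
- rack: Low wooden rack fixed on the mat's far end, 122 deep, 158 wide, 74 high; two bays, one above the other, open to -x. Origin: centre of its underside, on the mat; x into the bays, y left, z up. Bottom bay empty, the mat is its floor: 140 wide, 34 high, front edges bevelled, back panel at x = +55. A case pushed home has its centre at x = -25 and its rear end at x = -106, 45 out of the rack.
- bay_mouth (a point): Middle of the mouth of the empty bottom bay, at the rack's front plane (rack x = -61), 13 above the mat. Same axes as the rack.
- small_case_left: Small clear flat case, 91 x 65 x 17, lying loose in the left half of the upper bay, on the shelf 38 above the mat. Origin: centre of its underside. Not to be moved.
- small_case_right: The like small case in the right half of the upper bay. Not to be moved.
- pot_blue: Clear round pot of blue beads with a black lid, 36 across, 33 high, loose on the desk beside the mat. Origin: centre of its underside. Not to be moved.
- spool_white: White thread spool standing upright, 26 across, 35 high, loose on the desk beside the mat. Origin: centre of its underside. Not to be moved.
- pot_red: Clear round pot of red beads with a white lid, 36 across, 33 high, loose on the desk beside the mat. Origin: centre of its underside. Not to be moved.
- case: The same lilac case; origin at the centre of its bottom face, 12 below case_mid along z; same axes.

How it is judged:
By the outcome, as a careful person would: the job done as asked, in the order asked, and still so for the second after the job is handed in, with the robot touching nothing.
It also fails if it takes over 69 s, if anything falls off the work surface, if the arm or the gripper's body presses on something with over 40 N, if the wrist force passes 120 N, or if a joint passes its speed limit or range.

## Working session

There is one attempt and no reset: what is moved stays moved. The work goes in short steps, Python scripts to look and compute and a tool call to move; the robot and the scene stay as the last step left them, time stands still between calls to the robot, and variables do not carry over. Pictures are saved under pics/ and viewed, on a budget of 15 in all, crops included, one or two more only if the job needs it, and the job is handed in when it is done.

Besides the shell and the picture viewer there is one more tool, called after "Request:" in YAML: its name, and indented under it one key for each argument. play_rows: Moves the arm, as the interface text tells. Its arguments: {"type":"object","properties":{"delta_pos":{"type":"array"},"twist":{"type":"array"},"fingers":{"type":"number"},"force":{"type":"number"}},"required":["delta_pos","twist"]}

```bash
ls; mkdir -p pics; cat > h.py <<'E'
import numpy as np, cv2
from workcell import r
def snap(n,save=None):
    s=r.snapshot(n)
    if save: cv2.imwrite('pics/'+save,s['pixels'])
    return s
def cam(s):
    R=cv2.Rodrigues(np.array(s['rvec'],float))[0]; return R,np.array(s['tvec'],float).ravel()
def ray(s,u,v,z):
    R,t=cam(s); d=R.T@np.array([(u-s['cx'])/s['fx'],(v-s['cy'])/s['fy'],1]); c=-R.T@t
    return c+d*(z-c[2])/d[2]
def proj(s,p):
    R,t=cam(s); q=np.atleast_2d(p)@R.T+t
    return np.c_[q[:,0]/q[:,2]*s['fx']+s['cx'],q[:,1]/q[:,2]*s['fy']+s['cy']]
E
python3 - <<'E'
from h import *
for c in ['top','side']:
    s=snap(c,c+'0.png'); R,t=cam(s); print(c,-R.T@t,s['fx'])
    for n in ['case','rack','mat','bay_mouth','small_case_left','pot_blue','pot_red','spool_white']:
        print(n,[(np.round(d['extent']).tolist(),round(d['score'],2)) for d in r.spot_in(c,n)[:2]])
print(r.observe())
E
```

```text
pics
top [0.45385632 0.07267055 0.95469463] 507.1848441381031
case [([324.0, 288.0, 68.0, 57.0], 0.98), ([346.0, 198.0, 21.0, 16.0], 0.49)]
rack [([225.0, 171.0, 115.0, 111.0], 0.65), ([324.0, 153.0, 11.0, 16.0], 0.37)]
mat [([272.0, 232.0, 200.0, 216.0], 0.97)]
bay_mouth []
small_case_left [([228.0, 194.0, 13.0, 10.0], 0.46)]
pot_blue [([199.0, 253.0, 18.0, 20.0], 0.87)]
pot_red [([345.0, 195.0, 19.0, 16.0], 0.81)]
spool_white []
side [ 0.33001314 -0.65960351  0.40872969] 532.1412208650825
case [([219.0, 233.0, 81.0, 122.0], 0.65)]
rack [([312.0, 202.0, 107.0, 70.0], 0.67)]
mat [([266.0, 256.0, 223.0, 110.0], 0.86)]
bay_mouth [([311.0, 201.0, 105.0, 75.0], 0.98), ([379.0, 247.0, 17.0, 28.0], 0.65)]
small_case_left [([289.0, 196.0, 39.0, 16.0], 0.9)]
pot_blue []
pot_red [([342.0, 267.0, 22.0, 27.0], 0.76)]
spool_white [([377.0, 248.0, 22.0, 30.0], 0.94)]
{'time_s': 0.9, 'joint_positions': array([ 6.85783044e+01,  4.99546982e+00,  7.85313490e+01,  5.64404389e-04,
        9.64618529e+01, -5.90562891e+00]), 'qd': array([ 0.05816541,  0.06893374, -0.0229192 ,  0.12215391, -0.04108018,
        0.00960572]), 'effort': array([ 1.46862163e-03, -3.40031683e+01, -3.02602422e+01,  7.17651146e-02,
        2.36710464e-02, -2.03351055e-05]), 'ee_pos': array([0.14713597, 0.53000921, 0.20554803]), 'eef_rot': array([86.92849678, 89.9886579 , 71.41249366]), 'force': array([ 0.06758831,  0.02929514, -0.06642686]), 'wrist_torque': array([ 0.01725025, -0.00376553, -0.00097905]), 'width': 0.0939748633194349}
```

```bash
python3 - <<'E'
import cv2
a=cv2.imread('pics/top0.png')[90:390,120:440]
cv2.imwrite('pics/t0c.png',cv2.resize(a,None,fx=2,fy=2,interpolation=2)[:600,:])
a=cv2.imread('pics/side0.png')[130:350,130:430]
cv2.imwrite('pics/s0c.png',cv2.resize(a,None,fx=2.5,fy=2.5,interpolation=2))
E
```

```text
(no output)
```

View pics/t0c.png

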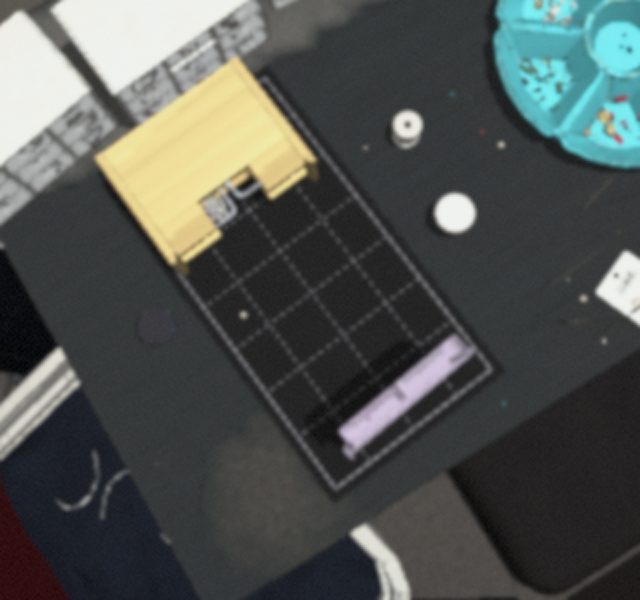

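View pics/s0c.png

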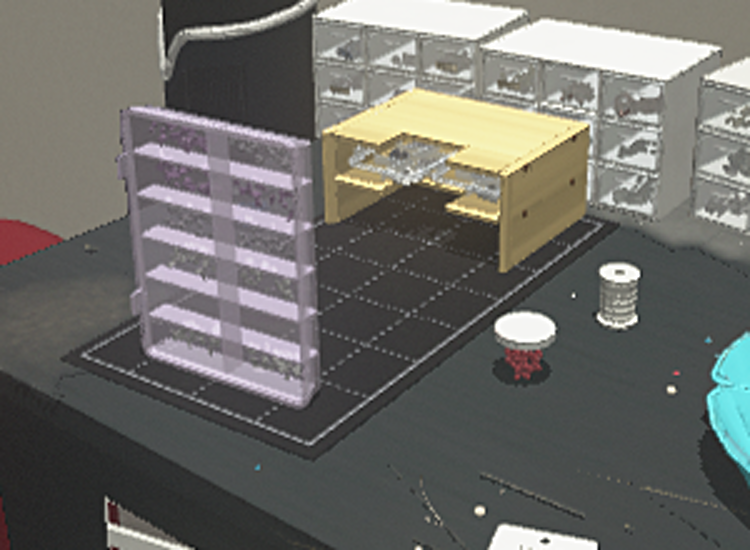

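```bash
cat > fit.py <<'E'
from h import *
from scipy.optimize import least_squares
T=lambda l:[(x/2+120,y/2+90) for x,y in l]
S=lambda l:[(x/2.5+130,y/2.5+130) for x,y in l]
t=snap('top');s=snap('side')
def fit(obs,P0,z=None):
    def f(p):
        c,n=np.cos(p[2]),np.sin(p[2]); e=[]
        for cm,pt,px in obs:
            q=[p[0]+c*pt[0]-n*pt[1],p[1]+n*pt[0]+c*pt[1],pt[2]]
            e+=list((proj(cm,q)[0]-px))
        return e
    o=least_squares(f,P0,loss='soft_l1'); return o.x,np.round(o.fun,1)
P=[(-.061,.079),(-.061,-.079),(.061,.079),(.061,-.079)]
obs=[(t,(*p,.076),px) for p,px in zip(P,T([(178,262),(316,162),(97,158),(236,60)]))]
obs+=[(s,(*p,.076),px) for p,px in zip(P,S([(325,130),(500,172),(413,88),(590,128)]))]
obs+=[(s,(-.061,-.079,.002),S([(500,270)])[0])]
x,e=fit(obs,[.6,.1,.5]);print('rack',x,np.degrees(x[2]),e)
yaw=x[2]
# frame near corners & case, in rack frame
def rk(p): d=np.array(p[:2])-x[:2]; return np.array([d[0]*np.cos(yaw)+d[1]*np.sin(yaw),-d[0]*np.sin(yaw)+d[1]*np.cos(yaw)])
for px in T([(337,490),(492,370)]): print('frame top',ray(t,*px,.002),rk(ray(t,*px,.002)))
for px in S([(80,355),(310,443)]): print('frame side',ray(s,*px,.002),rk(ray(s,*px,.002)))
for px in T([(345,432),(352,452),(460,335),(472,347),(338,432)]): print('case top',ray(t,*px,.163),rk(ray(t,*px,.163)))
for px in S([(127,108),(313,140)]): print('case side top',ray(s,*px,.163),rk(ray(s,*px,.163)))
for px in S([(150,358),(305,405),(318,390)]): print('case side bot',ray(s,*px,.003),rk(ray(s,*px,.003)))
for n,c,px in [('red',t,T([(455,213)])[0]),('blue',t,T([(155,326)])[0]),('spool',t,T([(407,126)])[0])]: print(n,ray(c,*px,.034),rk(ray(c,*px,.034)))
E
python3 fit.py
```

```text
rack [0.68100006 0.19502001 0.60525904] 34.67878860351801 [-2.4  2.2  1.1  0.1 -0.4  0.2  1.6 -1.2 -2.6 -0.9  1.4  0.   0.1 -1.5
 -0.2 -2.9  0.5  0.6]
frame top [0.38603511 0.08795874 0.002     ] [-0.30348102  0.07978538]
frame top [ 0.49094499 -0.05885033  0.002     ] [-0.3007386  -0.10063487]
frame side [0.38587579 0.08275218 0.002     ] [-0.30657444  0.07559439]
frame side [ 0.49121118 -0.06161132  0.002     ] [-0.30209063 -0.10305683]
case top [0.44058491 0.07799427 0.163     ] [-0.26429127  0.04055357]
case top [0.4254556  0.07310677 0.163     ] [-0.2795138   0.04514251]
case top [ 0.51226524 -0.01341592  0.163     ] [-0.25735473 -0.07540236]
case top [ 0.50274149 -0.02220144  0.163     ] [-0.27018538 -0.07720839]
case top [0.44071831 0.08335655 0.163     ] [-0.26113056  0.04488737]
case side top [0.4272631  0.06620671 0.163     ] [-0.28195335  0.03843979]
case side top [ 0.51070967 -0.023266    0.163     ] [-0.26423842 -0.08261753]
case side bot [0.42558823 0.06160249 0.003     ] [-0.28595038  0.03560645]
case side bot [ 0.49926313 -0.02455197  0.003     ] [-0.27438322 -0.07716226]
case side bot [ 0.51102754 -0.01142241  0.003     ] [-0.25723831 -0.07305876]
red [ 0.63402312 -0.02842634  0.034     ] [-0.16576712 -0.15702345]
blue [0.53776136 0.24934033 0.034     ] [-0.08688611  0.12616983]
spool [0.71846348 0.01228171 0.034     ] [-0.07316533 -0.17159146]
```

Request:
play_rows:
  delta_pos:
    - [0,-0.9,0.8]
    - [0,-0.9,0.8]
    - [0,-0.9,0.8]
    - [0,-0.9,0.8]
    - [0,-0.9,0.8]
    - [0,-0.9,0.8]
    - [0,-0.9,0.8]
    - [0,-0.9,0.8]
    - [0,-0.9,0.8]
    - [0,-0.9,0.8]
  twist: [0,0,0,0,0,0,0,0,0,0]
  fingers: 120

```text
time_s: 2.25
ee_pos: [0.28, 0.2588, 0.2057]
eef_rot: [50.3, 90.0, 34.8]
force: [-0.4, 0.5, 0.1]
width: 0.05
```

Request:
play_rows:
  delta_pos:
    - [0,-0.9,0.8]
    - [0,-0.9,0.8]
    - [0,-0.9,0.8]
    - [0,-0.9,0.8]
    - [0,-0.9,0.8]
    - [0,-0.9,0.8]
    - [0,-0.9,0.8]
    - [0,-0.9,0.8]
    - [0,-0.9,0.8]
    - [0,-0.9,0.8]
  twist: [0,0,0,0,0,0,0,0,0,0]

```text
time_s: 3.5
ee_pos: [0.4126, -0.0116, 0.2056]
eef_rot: [28.2, 90.0, 12.7]
force: [-0.5, 0.3, 0.9]
width: 0.0493
```

Request:
play_rows:
  delta_pos:
    - [0,0,0]
    - [0,0,0]
    - [0,0,0]
    - [0,0,0]
    - [0,0,0]
    - [0,0,0]
    - [0,0,0]
    - [0,0,0]
    - [0,0,0]
    - [0,0,0]
  twist: [1,1,1,1,1,1,1,1,1,1]

```text
time_s: 4.75
ee_pos: [0.4121, -0.0106, 0.2056]
eef_rot: [133.9, 90.0, 18.0]
force: [0.1, 0.7, -0.4]
width: 0.0497
```

Request:
play_rows:
  delta_pos:
    - [0,0,0]
    - [0,0,0]
    - [0,0,0]
  twist: [1,1,0.5]

```text
time_s: 5.12
ee_pos: [0.4122, -0.0106, 0.2056]
eef_rot: [146.0, 90.0, 5.3]
force: [0.1, 0.6, 0.1]
width: 0.0496
```

```bash
cat >> h.py <<'E'
from scipy.spatial.transform import Rotation as Ro
def tool():
    o=r.observe(); Rm=Ro.from_euler('xyz',o['eef_rot'],degrees=True).as_matrix(); return o,Rm
def togo(p,o=None):
    o,Rm=tool(); return np.round(Rm.T@(np.array(p)-o['ee_pos'])/.025,2)
E
python3 - <<'E'
from h import *
o,R=tool(); print(o['time_s'],o['ee_pos'],R.round(3).tolist(),o['joint_positions'].round(1),o['force'],o['width'],'yaw',np.degrees(np.arctan2(R[1,2],R[0,2])))
w=snap('wrist','w0.png'); snap('top','top1.png')
for c in ['wrist','top']: print(r.spot_in(c,'case')[:2])
E
```

```text
5.125 [ 0.41216754 -0.01062606  0.20559271] [[0.0, 0.633, -0.774], [0.0, -0.774, -0.633], [-1.0, 0.0, -0.0]] [ -9.4 -12.9  95.4   0.   97.5  41.3] [0.07957637 0.63765175 0.13878002] 0.049601949407003985 yaw -140.7082370590633
[{'extent': [282.1, 130.3, 183.6, 36.1], 'score': 0.71}]
[{'extent': [224.6, 171.4, 110.5, 107.7], 'score': 0.59}, {'extent': [324.5, 288.7, 69.6, 58.4], 'score': 0.58}]
```

View pics/w0.png

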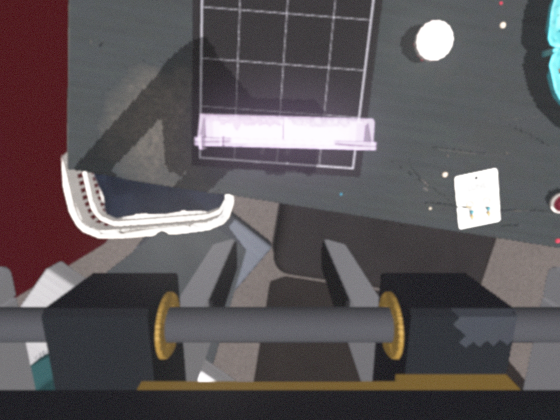

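```bash
python3 - <<'E'
from h import *
w=snap('wrist')
def rk(p): d=np.array(p[:2])-[.681,.195]; c,s=np.cos(.6053),np.sin(.6053); return np.array([d[0]*c+d[1]*s,-d[0]*s+d[1]*c])
for l,z,ps in [('lid',.163,[(198,145),(376,148),(203,116),(374,122)]),('frame',.002,[(200,158),(352,168),(203,10),(375,12)])]:
    P=[ray(w,*p,z) for p in ps]; print(l,np.round(P,4).tolist(),[rk(p).round(4).tolist() for p in P])
    d=P[1]-P[0]; print(np.linalg.norm(d),np.degrees(np.arctan2(d[0],-d[1])))
    d=P[3]-P[2]; print(np.linalg.norm(d),np.degrees(np.arctan2(d[0],-d[1])))
E
```

```text
lid [[0.4239, 0.0715, 0.163], [0.4984, -0.0218, 0.163], [0.441, 0.0799, 0.163], [0.5097, -0.0092, 0.163]] [[-0.2817, 0.0447], [-0.2736, -0.0744], [-0.2628, 0.0419], [-0.257, -0.0705]]
0.11934859168695967 38.59647017577332
0.11253011679252528 37.61408189772392
frame [[0.3854, 0.0888, 0.002], [0.4899, -0.056, 0.002], [0.512, 0.1778, 0.002], [0.6264, 0.0364, 0.002]] [[-0.3035, 0.0809], [-0.3, -0.0977], [-0.1487, 0.082], [-0.1352, -0.0994]]
0.17859713037768846 35.811380421447524
0.18191621964872734 38.954821511578274
```

Request:
play_rows:
  delta_pos:
    - [0.8,0,-0.3]
    - [0.8,0,-0.3]
    - [0.7,0,-0.3]
    - [0,0,-0.3]
    - [0,0,-0.3]
  twist: [0,0,0,0,0]

```text
time_s: 6.0
ee_pos: [0.4418, 0.0134, 0.1488]
eef_rot: [139.7, 89.9, -0.8]
force: [-0.8, -0.0, 0.1]
width: 0.0501
```

Request:
play_rows:
  delta_pos:
    - [0,0,-0.2]
    - [0,0,-0.2]
    - [0,0,-0.2]
    - [0,0,-0.2]
  twist: [0,0,0,0]

```text
time_s: 6.5
ee_pos: [0.4568, 0.0261, 0.1481]
eef_rot: [152.9, 90.0, 12.3]
force: [0.2, -0.2, -0.4]
width: 0.0501
```

```bash
python3 - <<'E'
from h import *
o,R=tool(); print(o['time_s'],o['ee_pos'],o['force'])
snap('side','s2.png'); print(r.spot_in('side','case')[:2])
a=cv2.imread('pics/s2.png')[100:350,130:430]
cv2.imwrite('pics/s2c.png',cv2.resize(a,None,fx=2,fy=2,interpolation=2))
E
```

```text
6.5 [0.45684535 0.0261125  0.14810111] [ 0.23335822 -0.24630039 -0.44284461]
[{'extent': [219.9, 233.6, 79.1, 125.6], 'score': 0.86}]
```

View pics/s2c.png

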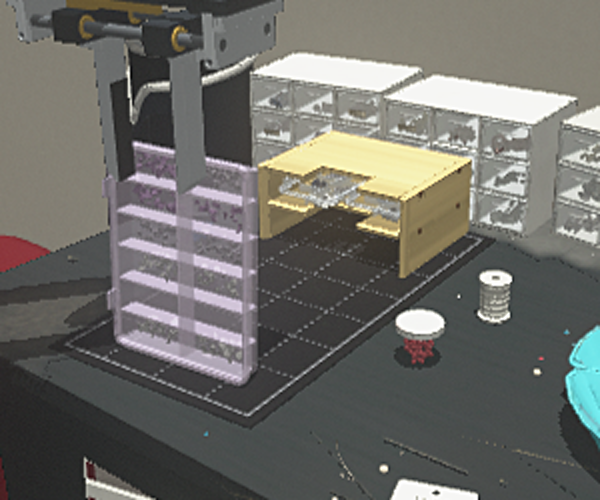

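```bash
python3 - <<'E'
from h import *
s=snap('side')
o,R=tool(); p=o['ee_pos']
f=lambda q:((proj(s,q)-[130,100])*2).round().tolist()
y=R[:,1];fw=-R[:,2]
print('tips',f([p+.031*y,p-.031*y,p]),'lid top corners from est',f([[.4239,.0715,.163],[.4984,-.0218,.163],[.441,.08,.163],[.51,-.009,.163]]))
for g in (0,.01,.02,.03): print(g,f([p+fw*g]))
# lid-top corners observed
for z in (.16,.165): 
  for q in [(108,145),(133,143),(245,170),(257,165)]: print(z,q,ray(s,q[0]/2+130,q[1]/2+100,z))
E
```

```text
tips [[192.0, 187.0], [121.0, 172.0], [156.0, 180.0]] lid top corners from est [[96.0, 145.0], [232.0, 174.0], [117.0, 138.0], [243.0, 165.0]]
0 [[156.0, 180.0]]
0.01 [[165.0, 175.0]]
0.02 [[174.0, 171.0]]
0.03 [[182.0, 166.0]]
0.16 (108, 145) [0.4332873  0.07642146 0.16      ]
0.16 (133, 143) [0.45099943 0.07400317 0.16      ]
0.16 (245, 170) [ 0.51063925 -0.01044538  0.16      ]
0.16 (257, 165) [ 0.52100883 -0.00410222  0.16      ]
0.165 (108, 145) [0.43121127 0.06162578 0.165     ]
0.165 (133, 143) [0.44856735 0.0592561  0.165     ]
0.165 (245, 170) [ 0.50700828 -0.02349485  0.165     ]
0.165 (257, 165) [ 0.51716941 -0.0172792   0.165     ]
```

Request:
play_rows:
  delta_pos:
    - [0,0.32,0]
    - [0,0,-0.2]
    - [0,0,-0.2]
    - [0,0,-0.2]
    - [0,0,-0.2]
  twist: [0,0,0,0,0]

```text
time_s: 7.28
ee_pos: [0.4773, 0.0328, 0.1479]
eef_rot: [-116.0, 90.0, 103.5]
force: [0.5, 1.0, 0.0]
width: 0.0498
```

```bash
python3 - <<'E'
from h import *
snap('side'); print(r.spot_in('side','case')[:2]); print(r.observe()['force'])
E
```

```text
[{'extent': [231.4, 228.2, 85.7, 121.7], 'score': 0.78}]
[-0.24710605 -0.71060757 -0.24686093]
```

Request:
play_rows:
  delta_pos:
    - [0,0,-0.2]
    - [0,0,-0.2]
    - [0,0,0]
  twist: [0,0,0]

```text
time_s: 7.75
ee_pos: [0.485, 0.0391, 0.1479]
eef_rot: [-98.2, 90.0, 121.3]
force: [-0.1, 0.2, 0.6]
width: 0.0498
```

```bash
python3 - <<'E'
from h import *
snap('side'); print(r.spot_in('side','case')[:2]); print(r.observe()['force'])
E
```

```text
[{'extent': [257.2, 251.8, 117.1, 63.5], 'score': 0.57}]
[ 0.13719091 -0.25804593  0.26836705]
```

Request:
play_rows:
  delta_pos:
    - [0,0,0.8]
    - [0,0,0.8]
    - [0,0,0.8]
    - [0,0,0.3]
  twist: [0,0,0,0]

```text
time_s: 8.35
ee_pos: [0.4315, -0.0051, 0.1482]
eef_rot: [135.3, 90.0, -5.3]
force: [0.9, 0.4, -0.5]
width: 0.0497
```

```bash
python3 - <<'E'
from h import *
o,R=tool(); print(o['time_s'],o['ee_pos'])
snap('side','s3.png'); print(r.spot_in('side','case')[:2])
snap('top','t3.png'); print(r.spot_in('top','case')[:2])
snap('wrist','w3.png'); print(r.spot_in('wrist','case')[:2])
a=cv2.resize(cv2.imread('pics/t3.png')[110:340,150:390],None,fx=2.4,fy=2.4,interpolation=2)
b=cv2.resize(cv2.imread('pics/s3.png')[130:350,130:430],None,fx=2.5,fy=2.5,interpolation=2)
cv2.imwrite('pics/t3c.png',a);cv2.imwrite('pics/s3c.png',b)
E
```

```text
8.35 [ 0.43151722 -0.00514603  0.14819627]
[{'extent': [313.1, 199.2, 104.0, 69.2], 'score': 0.62}, {'extent': [258.7, 250.4, 113.8, 65.7], 'score': 0.58}]
[]
[{'extent': [278.2, 71.7, 152.4, 143.4], 'score': 0.6}]
```

View pics/w3.png

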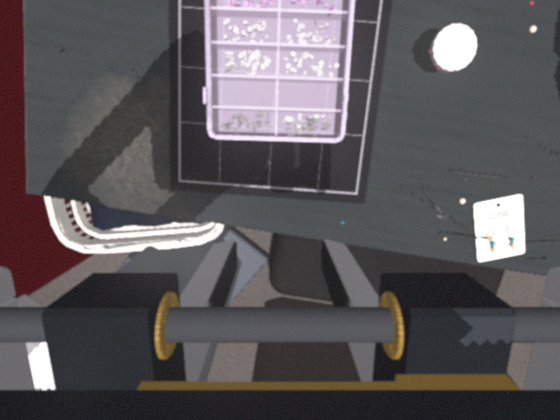

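View pics/s3c.png

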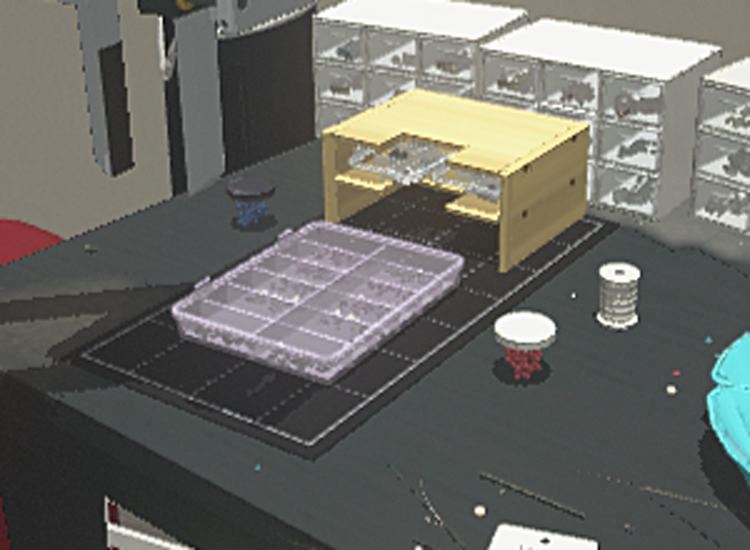

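Request:
play_rows:
  delta_pos:
    - [-0.8,0,-0.8]
    - [-0.8,0,-0.8]
    - [-0.8,0,-0.8]
    - [-0.8,0,-0.8]
    - [0,0,-0.8]
  twist: [0,0,0,0,0]

```text
time_s: 9.28
ee_pos: [0.5118, 0.0604, 0.2296]
eef_rot: [143.4, 89.8, 2.9]
force: [0.3, 0.0, -0.2]
width: 0.05
```

```bash
python3 - <<'E'
from h import *
o,R=tool(); print(o['time_s'],o['ee_pos'])
snap('wrist','w4.png'); print(r.spot_in('wrist','case')[:2],r.spot_in('wrist','rack')[:2])
a=cv2.imread('pics/w4.png')[:300]; cv2.imwrite('pics/w4c.png',cv2.resize(a,None,fx=1.42,fy=1.42,interpolation=2))
E
```

```text
9.275 [0.51175819 0.06042948 0.22962142]
[{'extent': [276.7, 155.2, 112.0, 144.8], 'score': 0.67}] [{'extent': [276.9, 31.5, 168.9, 61.5], 'score': 0.8}, {'extent': [286.5, 132.0, 181.3, 264.0], 'score': 0.63}]
```

View pics/w4c.png

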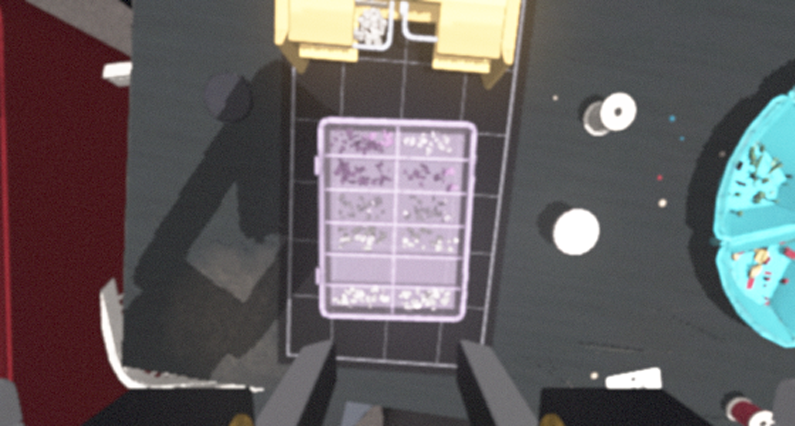

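```bash
python3 - <<'E'
from h import *
w=snap('wrist')
def show(l,ps,z):
    P=[ray(w,p[0]/1.42,p[1]/1.42,z) for p in ps]; print(l,np.round(P,4)[:,:2].tolist())
    for a in range(0,len(P)-1,2):
        d=P[a+1]-P[a]; print('  len',np.linalg.norm(d).round(4),'yaw',np.degrees(np.arctan2(d[0],-d[1])).round(2))
    return P
c=show('case',[(319,118),(475,122),(321,319),(466,320)],.026)
show('case sides',[(321,319),(319,118),(466,320),(475,122)],.026)
show('racktop',[(278,40),(514,60)],.076)
show('rackbot',[(302,68),(500,83)],.002)
show('frame sides',[(289,355),(293,62),(485,360),(522,62)],.002)
show('frame near',[(289,355),(485,365)],.002)
# gradient-enhanced crop of rack front
a=cv2.imread('pics/w4.png')[0:100,180:380]; cv2.imwrite('pics/w4r.png',cv2.resize(a,None,fx=4,fy=4,interpolation=2))
E
```

```text
case [[0.5659, 0.1862], [0.6405, 0.0911], [0.4385, 0.0871], [0.5169, -0.0093]]
  len 0.1209 yaw 38.15
  len 0.1243 yaw 39.15
case sides [[0.4385, 0.0871], [0.5659, 0.1862], [0.5169, -0.0093], [0.6405, 0.0911]]
  len 0.1614 yaw 127.88
  len 0.1592 yaw 129.09
racktop [[0.5859, 0.2245], [0.6745, 0.0986]]
  len 0.1539 yaw 35.12
rackbot [[0.5875, 0.2248], [0.6805, 0.0945]]
  len 0.1601 yaw 35.54
frame sides [[0.3842, 0.0879], [0.5864, 0.233], [0.4965, -0.0558], [0.7032, 0.0914]]
  len 0.2489 yaw 125.65
  len 0.2537 yaw 125.46
frame near [[0.3842, 0.0879], [0.4928, -0.0591]]
  len 0.1828 yaw 36.47
```

View pics/w4r.png

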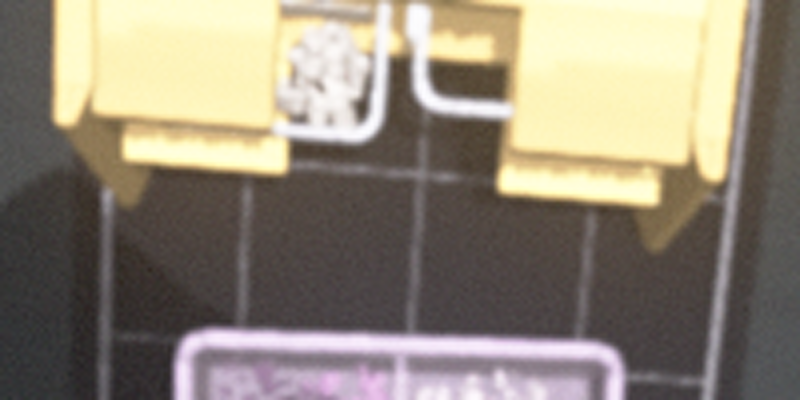

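```bash
python3 - <<'E'
from h import *
w=snap('wrist')
q=lambda u,v,z: ray(w,180+u/4,v/4,z)[:2]
A,B=q(122,205,.002),q(656,250,.002); C,D=q(58,122,.076),q(718,182,.076)
print(A,B,np.linalg.norm(A-B),C,D,np.linalg.norm(C-D))
yaw=np.radians(35.5); ex=np.array([np.cos(yaw),np.sin(yaw)]); ey=np.array([-ex[1],ex[0]])
M=(A+B)/2; M2=(C+D)/2
print('mouth',M,M2,[np.degrees(np.arctan2(d[0],-d[1])) for d in (B-A,D-C)])
cs=np.mean([[.5659,.1862],[.6405,.0911],[.4385,.0871],[.5169,-.0093]],0)
for m in (M,M2): print('case centre in mouth frame', (cs-m)@ex,(cs-m)@ey)
E
```

```text
[0.58264446 0.22406799] [0.67088086 0.09826171] 0.1536648357736837 [0.58320852 0.22371931] [0.67048703 0.09791737] 0.15311324979028693
mouth [0.62676266 0.16116485] [0.62684778 0.16081834] [np.float64(35.04455992799895), np.float64(34.75202923807007)]
case centre in mouth frame -0.11230547489746294 -0.00881168077483173
case centre in mouth frame -0.11217355360967723 -0.008480160101282653
```

Request:
play_rows:
  delta_pos:
    - [0,0,0]
    - [0.5,0.8,-0.1]
    - [0.8,0.8,-0.1]
    - [0.8,0.8,-0.1]
    - [0.8,0.8,-0.1]
    - [0.9,0.49,-0.1]
    - [0.9,0,-0.1]
  twist: [0.4,0,0,0,0,0,0]
  fingers: 255

```text
time_s: 10.4
ee_pos: [0.5763, -0.0086, 0.1083]
eef_rot: [-27.8, 89.9, -172.4]
force: [0.5, -0.3, -0.7]
width: 0.0006
```

```bash
cat >> h.py <<'E'
M=np.array([.6268,.161]); a=np.radians(35.3); ex=np.array([np.cos(a),np.sin(a)]); ey=np.array([-ex[1],ex[0]])
def mf(p): d=np.array(p)[:2]-M; return np.round([d@ex,d@ey],4)
E
python3 - <<'E'
from h import *
o,R=tool(); print(o['time_s'],o['ee_pos'],mf(o['ee_pos']),o['width'],np.degrees(np.arctan2(R[1,2],R[0,2])),togo([*(M-.137*ex-.108*ey),.010]))
E
```

```text
10.4 [ 0.57629865 -0.0086035   0.10834432] [-0.1392 -0.1092] 0.0005869811680757197 -144.59349012109647 [ 3.93 -0.05 -0.09]
```

Descend, then push left in steps (to contact at TCP y≈-0.086, then about 10 mm more).

Request:
play_rows:
  delta_pos:
    - [0.8,0,-0.1]
    - [0.8,0,0]
    - [0.8,0,0]
    - [0.8,0,0]
    - [0.7,0,0]
    - [0,-0.3,0]
    - [0,-0.3,0]
    - [0,0,0]
  twist: [0,0,0,0,0,0,0,0]

```text
time_s: 11.4
ee_pos: [0.5694, 0.0074, 0.0141]
eef_rot: [144.7, 89.9, 0.2]
force: [-0.3, -0.2, -0.2]
width: 0.0007
```

```bash
python3 - <<'E'
from h import *
o,R=tool(); print(o['time_s'],o['ee_pos'],mf(o['ee_pos']),o['force'],[ (o['force'][:2]@ey)])
s=snap('side','s5.png'); print(r.spot_in('side','case')[:2])
a=cv2.imread('pics/s5.png')[170:320,180:380]; cv2.imwrite('pics/s5c.png',cv2.resize(a,None,fx=4,fy=4,interpolation=2))
E
```

```text
11.4 [0.56943276 0.00736152 0.01413437] [-0.1356 -0.0922] [-0.28057166 -0.20674394 -0.17335216] [np.float64(-0.006601027337181565)]
[{'extent': [256.2, 252.3, 122.2, 61.4], 'score': 0.6}]
```

View pics/s5c.png

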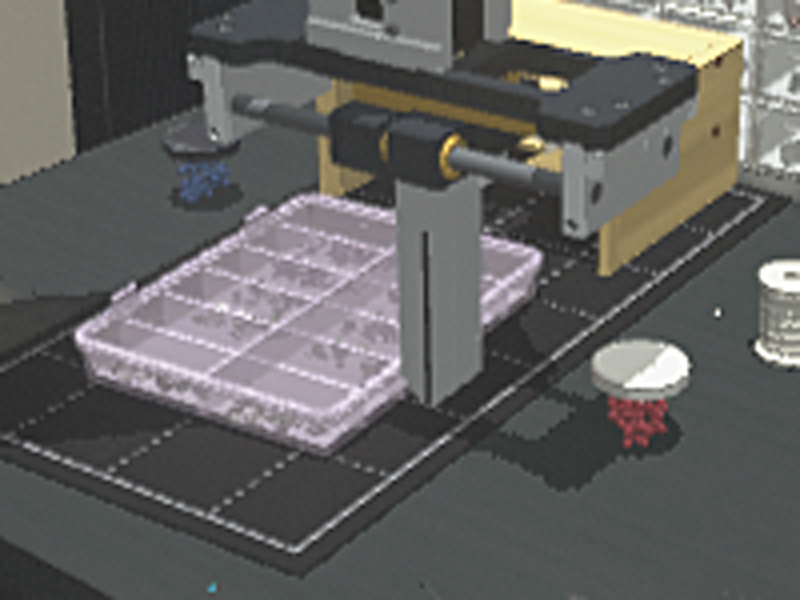

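Request:
play_rows:
  delta_pos:
    - [0,-0.2,0]
    - [0,-0.15,0]
    - [0,-0.15,0]
    - [0,-0.15,0]
    - [0,0,0]
  twist: [0,0,0,0,0]

```text
time_s: 12.12
ee_pos: [0.5597, 0.0202, 0.0133]
eef_rot: [155.7, 90.0, 11.2]
force: [0.6, -0.5, 2.5]
width: 0.0001
```

```bash
python3 - <<'E'
from h import *
o,R=tool(); print(o['time_s'],mf(o['ee_pos']),o['force'][:2]@ey)
E
```

```text
12.125 [-0.1361 -0.0761] -0.749913813613594
```

Request:
play_rows:
  delta_pos:
    - [0,0.4,0]
    - [-0.6,0.3,0]
    - [-1,-0.5,0]
    - [-1,-0.8,0]
    - [-1,-0.8,0.2]
    - [-1,-0.8,0.2]
    - [-1,-0.6,0.2]
    - [-1,0,0.2]
    - [-1,0,0.2]
    - [-1,0,0]
  twist: [0,0,0,0,0,0,0,0,0,0]
  fingers: 50

```text
time_s: 13.38
ee_pos: [0.4984, 0.0622, 0.2299]
eef_rot: [173.3, 89.9, 28.8]
force: [0.2, 0.2, 1.0]
width: 0.0751
```

```bash
python3 - <<'E'
from h import *
o,R=tool(); print(o['time_s'],o['ee_pos'],mf(o['ee_pos']))
snap('wrist','w6.png')
a=cv2.imread('pics/w6.png')[0:270,150:410]; cv2.imwrite('pics/w6c.png',cv2.resize(a,None,fx=2.2,fy=2.2,interpolation=2))
E
```

```text
13.375 [0.49844911 0.06220405 0.22993092] [-0.1618 -0.0065]
```

View pics/w6c.png

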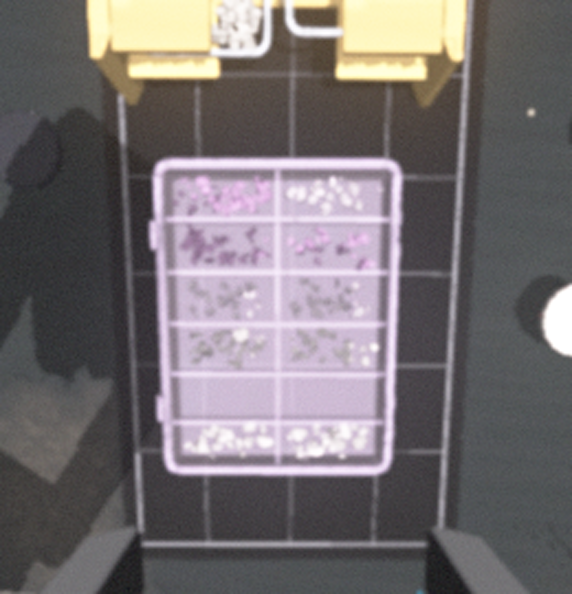

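```bash
python3 - <<'E'
from h import *
w=snap('wrist')
for n,z,ps in [('rackbot',.002,[(135,102),(422,105)]),('racktop',.076,[(93,57),(463,62)]),('case',.026,[(155,158),(402,160),(165,473),(391,473)]),('frame',.002,[(138,500),(124,120),(442,500),(463,120)])]:
    P=[ray(w,150+p[0]/2.2,p[1]/2.2,z) for p in ps]; print(n,[mf(p).tolist() for p in P],mf(np.mean(P,0)))
    d=P[1]-P[0];print(np.degrees(np.arctan2(d[0],-d[1])))
print(togo([*(M-.222*ex),.014]))
E
```

```text
rackbot [[0.0101, 0.0722], [0.0091, -0.08]] [ 0.0096 -0.0039]
34.952125807951084
racktop [[0.0087, 0.0755], [0.0074, -0.0833]] [ 0.008  -0.0039]
34.81363880851032
case [[-0.022, 0.0587], [-0.0226, -0.0666], [-0.1861, 0.0595], [-0.1859, -0.067]] [-0.1042 -0.0039]
35.05169434973426
frame [[-0.2084, 0.0802], [0.0013, 0.0784], [-0.2082, -0.1021], [0.0019, -0.1022]] [-0.1033 -0.0114]
124.81127315549784
[ 8.72 -0.34  2.53]
```

Request:
play_rows:
  delta_pos:
    - [0.5,-0.1,0.9]
    - [0.8,-0.1,0.9]
    - [0.9,-0.06,0.75]
    - [1,0,0]
    - [1,0,0]
    - [1,0,0]
    - [1,0,0]
    - [1,0,0]
    - [1,0,0]
    - [0.5,0,0]
  twist: [0.04,0,0,0,0,0,0,0,0,0]

```text
time_s: 14.72
ee_pos: [0.4412, 0.0311, 0.0084]
eef_rot: [-43.4, 89.8, 171.7]
force: [0.2, -0.3, 1.1]
width: 0.0755
```

Request:
play_rows:
  delta_pos:
    - [0,0,-0.4]
    - [0,0,-0.3]
    - [0,0,-0.3]
    - [0,0,-0.3]
    - [0,0,-0.3]
    - [0,0,-0.3]
    - [0,0,0]
  twist: [0,0,0,0,0,0,0]

```text
time_s: 15.6
ee_pos: [0.4826, 0.059, 0.0105]
eef_rot: [-179.9, 89.9, 35.2]
force: [-0.2, -0.3, 0.1]
width: 0.0757
```

```bash
python3 - <<'E'
from h import *
o,R=tool(); print(o['time_s'],o['ee_pos'],mf(o['ee_pos']),o['width'],o['force'],np.degrees(np.arctan2(R[1,2],R[0,2])))
snap('wrist','w7.png'); snap('side','s7.png');print(r.spot_in('side','case')[:2])
a=cv2.imread('pics/w7.png')[0:270,130:430]; cv2.imwrite('pics/w7c.png',cv2.resize(a,None,fx=2.2,fy=2.2,interpolation=2))
E
```

```text
15.6 [0.48255765 0.05900644 0.01046299] [-1.767e-01  1.000e-04] 0.07572154628428542 [-0.15392881 -0.32837053  0.14526863] -144.8986516956541
[{'extent': [266.7, 247.7, 105.8, 61.4], 'score': 0.7}, {'extent': [315.4, 202.6, 30.4, 18.7], 'score': 0.46}]
```

View pics/w7c.png

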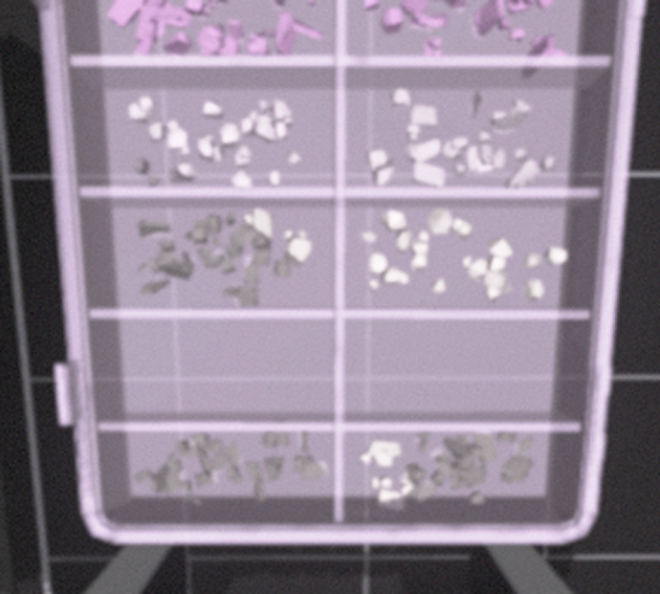

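Request:
play_rows:
  delta_pos:
    - [0,0,-0.25]
    - [0,0,-0.25]
    - [0,0,-0.25]
    - [0,0,-0.25]
    - [0,0,-0.25]
    - [0,0,0]
  twist: [0,0,0,0,0,0]

```text
time_s: 16.5
ee_pos: [0.508, 0.0767, 0.0107]
eef_rot: [168.2, 89.9, 23.3]
force: [0.6, 0.8, -0.1]
width: 0.0751
```

```bash
python3 - <<'E'
from h import *
o,R=tool(); print(o['time_s'],mf(o['ee_pos']),o['ee_pos'][2],o['force'])
snap('wrist','w8.png'); snap('side','s8.png');print(r.spot_in('side','case')[:2])
a=cv2.resize(cv2.imread('pics/s8.png')[150:320,190:390],None,fx=2,fy=2,interpolation=2)
b=cv2.resize(cv2.imread('pics/w8.png')[0:270,120:440],None,fx=1.2,fy=1.2)
c=np.zeros((340,800,3),np.uint8); c[:340,:400]=a; c[:324,400:784]=b; cv2.imwrite('pics/m8.png',c)
E
```

```text
16.5 [-1.456e-01 -1.000e-04] 0.01068483452127902 [ 0.62906259  0.82328219 -0.05987576]
[{'extent': [278.1, 238.8, 106.6, 59.2], 'score': 0.81}]
```

View pics/m8.png

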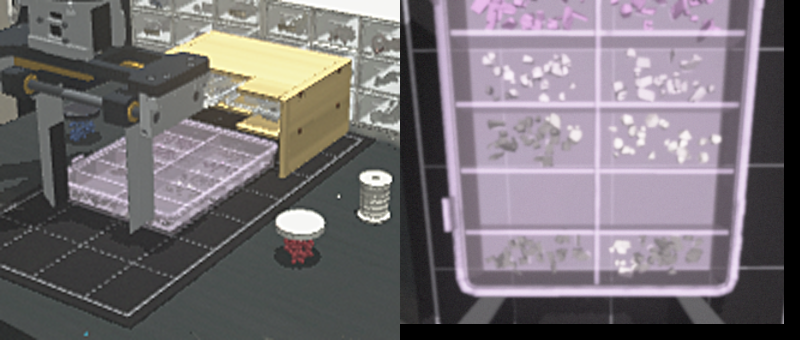

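Request:
play_rows:
  delta_pos:
    - [0,0,-0.25]
    - [0,0,-0.25]
    - [0,0,-0.25]
    - [0,0,0]
  twist: [0,0,0,0]

```text
time_s: 17.15
ee_pos: [0.5235, 0.0877, 0.0105]
eef_rot: [174.9, 89.9, 30.0]
force: [0.5, -0.6, 0.5]
width: 0.0757
```

Request:
play_rows:
  delta_pos:
    - [0,0,-0.25]
    - [0,0,-0.25]
    - [0,0,-0.25]
    - [0,0,0]
  twist: [0,0,0,0]

```text
time_s: 17.65
ee_pos: [0.5388, 0.0985, 0.0104]
eef_rot: [-179.0, 89.9, 36.1]
force: [0.9, 0.5, 0.3]
width: 0.0754
```

```bash
python3 - <<'E'
from h import *
o,R=tool(); print(o['time_s'],mf(o['ee_pos']),o['ee_pos'][2],o['force'])
w=snap('wrist','w9.png'); snap('side','s9.png');print(r.spot_in('side','case')[:2],r.spot_in('side','small_case_left')[:2])
a=cv2.resize(cv2.imread('pics/s9.png')[150:320,190:390],None,fx=2,fy=2,interpolation=2)
b=cv2.resize(cv2.imread('pics/w9.png')[0:270,120:440],None,fx=1.2,fy=1.2)
c=np.zeros((340,800,3),np.uint8); c[:340,:400]=a; c[:324,400:784]=b; cv2.imwrite('pics/m9.png',c)
E
```

```text
17.65 [-1.08e-01 -1.00e-04] 0.01044178537528553 [0.90940944 0.54380978 0.30299577]
[{'extent': [285.9, 231.9, 90.5, 55.4], 'score': 0.64}, {'extent': [380.2, 246.1, 18.1, 25.8], 'score': 0.29}] []
```

View pics/m9.png

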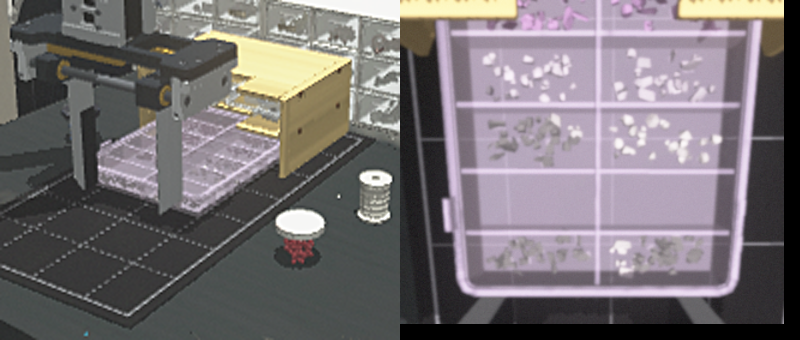

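Request:
play_rows:
  delta_pos:
    - [0,0,-0.25]
    - [0,0,-0.25]
    - [0,0,-0.25]
    - [0,0,-0.25]
    - [0,0,-0.25]
    - [0,0,-0.25]
    - [0,0,-0.2]
    - [0,0,0]
  twist: [0,0,0,0,0,0,0,0]

```text
time_s: 18.85
ee_pos: [0.5734, 0.1228, 0.0105]
eef_rot: [174.9, 89.9, 30.0]
force: [-0.8, 0.9, -0.0]
width: 0.0755
```

Request:
play_rows:
  delta_pos:
    - [0,0,-0.1]
    - [0,0,-0.1]
    - [0,0,0]
  twist: [0,0,0]

```text
time_s: 19.23
ee_pos: [0.577, 0.1253, 0.0106]
eef_rot: [173.4, 90.0, 28.5]
force: [-1.2, -0.5, 1.0]
width: 0.0754
```

Request:
play_rows:
  delta_pos:
    - [0,0,-0.1]
    - [0,0,-0.1]
    - [0,0,0]
  twist: [0,0,0]

```text
time_s: 19.6
ee_pos: [0.5812, 0.1282, 0.0105]
eef_rot: [177.3, 90.0, 32.4]
force: [-0.8, -1.3, 1.6]
width: 0.0756
```

```bash
python3 - <<'E'
from h import *
o,R=tool(); print(o['time_s'],mf(o['ee_pos']),o['ee_pos'][2],o['force'])
E
```

```text
19.6 [-0.0561 -0.0004] 0.010524099997355988 [-0.82172562 -1.34450233  1.63856552]
```

Request:
play_rows:
  delta_pos:
    - [0,0,-0.1]
    - [0,0,-0.1]
    - [0,0,0]
  twist: [0,0,0]

```text
time_s: 19.98
ee_pos: [0.5853, 0.1312, 0.0105]
eef_rot: [177.2, 90.0, 32.3]
force: [-0.9, -0.6, 0.1]
width: 0.0758
```

Request:
play_rows:
  delta_pos:
    - [0,0,-0.1]
    - [0,0,0]
  twist: [0,0]

```text
time_s: 20.23
ee_pos: [0.5858, 0.1315, 0.0105]
eef_rot: [-4.6, 89.8, -149.5]
force: [-5.3, -2.4, 4.2]
width: 0.0755
```

Request:
play_rows:
  delta_pos:
    - [0,0,-0.1]
    - [0,0,0]
  twist: [0,0]

```text
time_s: 20.48
ee_pos: [0.5858, 0.1315, 0.0106]
eef_rot: [-4.3, 89.5, -149.2]
force: [-9.6, -6.0, 8.8]
width: 0.0756
```

Request:
play_rows:
  delta_pos:
    - [0,0,0.3]
    - [0,0,0.8]
    - [0,0,0.8]
    - [-0.8,0,0.8]
    - [-1,0,0.8]
    - [-1,0,0.6]
    - [-1,0,0]
    - [-1,0,0]
    - [-1,0,0]
    - [-1,0,0]
  twist: [0,0,0,0,0,0,0,0,0,0]

```text
time_s: 21.72
ee_pos: [0.5057, 0.0753, 0.1814]
eef_rot: [172.5, 89.9, 27.6]
force: [0.1, -0.4, -0.6]
width: 0.0756
```

```bash
python3 - <<'E'
from h import *
o,R=tool(); print(o['time_s'],mf(o['ee_pos']),o['ee_pos'][2],o['force'])
w=snap('wrist','w10.png'); s=snap('side','s10.png');print(r.spot_in('side','case')[:2],r.spot_in('side','small_case_left')[:2])
for n in ['pot_red','spool_white']: print(n,r.spot_in('side',n)[:1])
a=cv2.resize(cv2.imread('pics/s10.png')[150:320,190:390],None,fx=2,fy=2,interpolation=2)
b=cv2.resize(cv2.imread('pics/w10.png')[0:340,60:460],None,fx=1,fy=1)
c=np.zeros((340,800,3),np.uint8); c[:340,:400]=a; c[:,400:800]=b; cv2.imwrite('pics/m10.png',c)
E
```

```text
21.725 [-0.1483  0.    ] 0.18141128432124734 [ 0.05621047 -0.3569359  -0.56441703]
[] [{'extent': [289.1, 196.6, 40.8, 16.1], 'score': 0.6}]
pot_red [{'extent': [341.1, 267.9, 23.5, 29.5], 'score': 0.8}]
spool_white [{'extent': [379.0, 247.9, 18.0, 27.6], 'score': 0.86}]
```

View pics/m10.png

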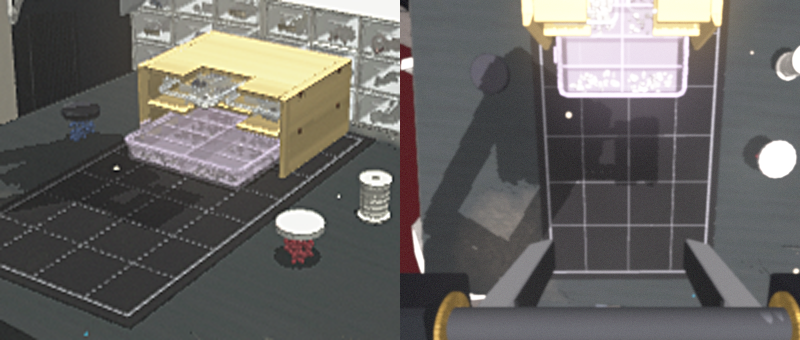

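```bash
python3 - <<'E'
from h import *
w=snap('wrist')
f=lambda u,v,z: mf(ray(w,u-340,v,z))
print(f(562,95,.026),f(685,96,.026),f(546,48,.002),f(701,49,.002))
print(r.job_done())
E
```

```text
[-0.0435  0.0569] [-0.045  -0.0624] [0.0041 0.075 ] [ 0.0025 -0.0811]
the job is handed in; nothing more can be done
None
```

The job is done and handed in: the lilac case lies flat, lid up, in the bottom bay against the back panel.

- **Topple:** I pushed the lid near its top with both fingertips. The case fell away from the robot and lay flat, about 31 mm short of the rack.
- **Alignment:** One side push with the closed fingers lined the case up with the bay. The check picture showed it within about 0.3° and 1 mm of the bay's axis.
- **Insertion:** I pushed the rear end with both fingertips until the case stopped moving, with the force rising to about 14 N (9 N of it vertical). I then backed off, clear of everything.

**Last checks:**
- The rear end measures about 47 mm out of the rack, against 45 mm expected; the cameras are good to about 2 mm.
- By the detector, the left small case, red pot and spool read within about 3 pixels of where they started. The blue pot and right small case I judged by eye only, and they look unmoved.
- The detector did not find the case itself in the last side picture, so its final pose rests on the wrist measurement and the picture.
- The wrist camera was off by several mm (up to about 10 mm along the mat) from view to view. I therefore compared the case with the rack inside the same picture.

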